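# Date-code the tins on the hand-turned carousel

## Robot

A 6-joint arm with a two-finger parallel gripper is mounted at the origin on the work surface. World frame = base frame: x ahead of the robot, y to its left, z up, the work surface at z = 0. Lengths are in m, angles in rad, forces in N, time in s.
With the tool pointing down it reaches from about 0.3 to 0.875 m from the base axis. Payload 6.4 kg.
Tool frame: the origin (TCP) lies on the centre line of the jaws, within the pads' length; the fingertips stand 22 mm ahead of it and the grasp point (between the pads) lies 3 mm ahead of it (env.tip_reach is the distance from the TCP to the fingertips, in m); z points along the fingers, y is the line along which they close (so a half turn about z gives the same grasp; the last joint's range is limited). The gripper opens to 88 mm and grips with 3 to 60 N. Pads are 18 mm wide; open, the fingers measure 123 mm over their backs; the gripper's body (75 mm by 187 mm) begins 45 mm behind the grasp point.
Start: joints at [-1.49, 0.181, 1.607, -0, 1.354, -0.206], TCP at [0.163, -0.552, 0.261] pointing down, gripper open.
Joint ranges: [-2.99, 2.99], [-0.89, 2.07], [0.3, 2.58], [-1.14, 4.28], [0, 2.63], [-3.12, 3.12]. Speed limits (rad/s): [2.57, 2.57, 3.01, 3.14, 3.14, 3.14].

## Interface

Orientations are given as a rotation vector (axis times angle).
In Python, from bench import env gives the robot as it stands.
- The arm moves only by the tool apply_moves, never from a script. Its argument "deltas" is a list that holds one entry, the list of rows, each a list of 4 numbers: the shift along the world's x, y, z as a fraction of full scale, then the turn about the world's z as a fraction of full scale. In form: [[[tx, ty, tz, spin], ...]]. A call has 1 to 12 rows; each row is the pose to reach, as a shift and turn from the pose commanded when the call began, turning the shorter way round; what a row does not reach only later rows make up. Full scale, the value 1, is 400 mm for a shift and pi rad for a turn. A row lasts 1/8 s, in which the tool goes at most 62.5 mm and 10.7 degrees, less where a joint would pass 70% of its speed; a pose out of reach is approached as far as the arm can. A call with a number of a shift or a turn outside -1 to 1 is refused whole. A call with a gripper value outside its range is refused whole. "hand" is the closure, from -1 (fully open) to 1 (shut), set as the call begins (left out, the last holds). The fingers move at their own pace and stop on an object; "grip_force" is the grip in N (left out, the last holds). Time passes only in rows, so rows that repeat a pose let the fingers close. It gives the time, the measured TCP pose, the force, the opening and the grip force at its end, in the units of the state.
- env.get_state(): the state, without advancing time (a new reading comes with each control period).
- env.grab_frame(name): name is "side" or "top"; returns (picture, depth): 400x640x3 uint8, blue, green, red; 400x640 float32, m along the optical axis (not along the pixel's ray), 0 where there is no reading.
- env.camera_model(name): a dict with "fx", "fy", "cx", "cy" (pixels), "rvec" (rotation vector, rad) and "tvec" (3), from world to camera coordinates, as OpenCV has them. Camera axes: x right, y down, z forward; pixel columns grow to the right and rows downward; lengths in m; the calibration is good to about 2 mm. A picture is of the moment at which its call begins. camera_model takes no time and is no camera call.
- env.job_done(): hands the job in; it is judged then, once.
The state is a dict: "time_s": time; "joint_pos": joint angles; "qd": joint speeds; "effort": joint torques, N m; "tool_pos": TCP position; "orientation": TCP orientation; "wrist_force": force on the tool from outside, world axes, zero at the start; "ft_torque": the same for the moment, N m; "gripper_width": finger opening in m; "grasp_force": force on a finger pad.
Only numpy, scipy, OpenCV 4.12 (cv2) and the standard library are available. Lean on these libraries where they do the work, as an engineer would, in place of code of your own. Each camera call takes 0.05 s, during which the arm holds its last target. There are 200 camera calls.

## Task

Date-code every low tin in the crate: stand each one in its own pocket of the carousel and turn the carousel back by its handle to the start stop, then, with all of them aboard, turn it counter-clockwise (seen from above) through one full turn to the end stop so that each tin passes the printing head. Afterwards stand all the coded tins upright side by side on the floor of the empty packing tray; keep the tall tin and the jar in the crate and leave everything else on the table alone.

Things in the scene. Friction and masses are not known exactly. Their poses are not given: they have to be found in the camera images.
- tin1: low round metal tin, 60 mm diameter, 38 mm tall, 0.15 kg; origin at the centre of its underside, z up when upright; may be absent (None from the start)
- tin2: low round metal tin, 60 mm diameter, 38 mm tall, 0.15 kg; origin at the centre of its underside, z up when upright; may be absent (None from the start)
- tin3: low round metal tin, 60 mm diameter, 38 mm tall, 0.15 kg; origin at the centre of its underside, z up when upright; may be absent (None from the start)
- tin4: low round metal tin, 60 mm diameter, 38 mm tall, 0.15 kg; origin at the centre of its underside, z up when upright; may be absent (None from the start)
- tall_tin: taller round tin standing in the crate, 60 mm diameter, 60 mm tall, not for coding; origin at the centre of its underside
- jar: glass jar with a steel cap standing in the crate, 52 mm diameter, 60 mm tall, not for coding; origin at the centre of its underside
- crate: fixed shallow wooden crate, 300 (its x) x 230 (its y) x 24 mm tall, walls and floor 6 mm thick; origin at the centre of its underside; holds the tins, the tall tin and the jar
- tray: fixed shallow aluminium packing tray, 280 (its x) x 230 (its y) x 25 mm tall, walls and floor 4 mm thick, empty at the start; origin at the centre of its underside
- coder: fixed base of the date coder; origin on the carousel's vertical axis at table height. On its -x side a dark index post (34 mm tall, 152 mm from the axis) marks the start position of the handle; on its +x side stands the printing head, 97 mm tall, from 149 to 213 mm from the axis, 70 mm wide
- carousel (a joint): turn of the carousel in rad, counter-clockwise seen from above positive: 0 at the start stop (handle at the index post, on the base's -x side), 6.34 at the end stop (one full turn on). It stays where it is left. The carousel is a disc of 135 mm radius, its top 40 mm above the table, with four pockets 76 mm from the axis, at 45 and 135 degrees either side of the handle
- handle_top (a point): top centre of the carousel's upright black handle, a freely spinning cylinder of 26 mm diameter, 120 mm from the axis; its top is 96 mm above the table, its lower end 46 mm above the table
- pocket1 (a point): centre of a pocket's floor on the disc (40 mm above the table): a low eight-sided white plastic rim 5 mm tall, 68 mm across inside, which takes one tin standing upright
- pocket2 (a point): centre of a pocket's floor on the disc (40 mm above the table): a low eight-sided white plastic rim 5 mm tall, 68 mm across inside, which takes one tin standing upright
- pocket3 (a point): centre of a pocket's floor on the disc (40 mm above the table): a low eight-sided white plastic rim 5 mm tall, 68 mm across inside, which takes one tin standing upright
- pocket4 (a point): centre of a pocket's floor on the disc (40 mm above the table): a low eight-sided white plastic rim 5 mm tall, 68 mm across inside, which takes one tin standing upright
- spatula: spatula lying on the table, 190 mm long; bystander, leave alone
- cup: steel cup, 72 mm across, 75 mm tall; bystander, leave alone
- can: plain large can, 74 mm diameter, 70 mm tall; bystander, leave alone
- brush: brush lying on the table, 180 mm long; bystander, leave alone
Things that resemble listed ones, but are neither listed nor needed, are in the scene too. What is shaped like the tin1 but red or turquoise is not meant. Leave any red look-alike of the tin2 alone.

How it is judged:
On the way, in this order (a step that is already met when the one before it is completed fails the run):
1. every low tin stands upright in a pocket, released, with the carousel at its start stop (within 0.1 rad) (angle between each of tin1, tin2, tin3, tin4's own z axis and vertical below 0.07 rad and (distance between tin1 and pocket1 below 0.01 m or distance between tin1 and pocket2 below 0.01 m or distance between tin1 and pocket3 below 0.01 m or distance between tin1 and pocket4 below 0.01 m) and (distance between tin2 and pocket1 below 0.01 m or distance between tin2 and pocket2 below 0.01 m or distance between tin2 and pocket3 below 0.01 m or distance between tin2 and pocket4 below 0.01 m) and (distance between tin3 and pocket1 below 0.01 m or distance between tin3 and pocket2 below 0.01 m or distance between tin3 and pocket3 below 0.01 m or distance between tin3 and pocket4 below 0.01 m) and (distance between tin4 and pocket1 below 0.01 m or distance between tin4 and pocket2 below 0.01 m or distance between tin4 and pocket3 below 0.01 m or distance between tin4 and pocket4 below 0.01 m) and linear speed of each of tin1, tin2, tin3, tin4 below 0.03 m/s and contact force between each of tin1, tin2, tin3, tin4 and the fingers below 0.1 N and value of joint carousel below 0.1 rad), for 0.2 s.
2. the carousel has been turned one full turn (past 6.18 rad) with every low tin standing in a pocket (angle between each of tin1, tin2, tin3, tin4's own z axis and vertical below 0.07 rad and (distance between tin1 and pocket1 below 0.01 m or distance between tin1 and pocket2 below 0.01 m or distance between tin1 and pocket3 below 0.01 m or distance between tin1 and pocket4 below 0.01 m) and (distance between tin2 and pocket1 below 0.01 m or distance between tin2 and pocket2 below 0.01 m or distance between tin2 and pocket3 below 0.01 m or distance between tin2 and pocket4 below 0.01 m) and (distance between tin3 and pocket1 below 0.01 m or distance between tin3 and pocket2 below 0.01 m or distance between tin3 and pocket3 below 0.01 m or distance between tin3 and pocket4 below 0.01 m) and (distance between tin4 and pocket1 below 0.01 m or distance between tin4 and pocket2 below 0.01 m or distance between tin4 and pocket3 below 0.01 m or distance between tin4 and pocket4 below 0.01 m) and value of joint carousel above 6.18 rad), for 0.2 s.
At the end, for the whole second after the job is handed in: every low tin stands upright (within 0.1 rad), at rest, inside the packing tray with its underside on the tray's floor (within 8 mm, not stacked) (x of tin1 in the frame of tray between -0.11 and 0.11 m and y of tin1 in the frame of tray between -0.085 and 0.085 m and z of each of tin1, tin2, tin3, tin4 in the frame of tray below 0.012 m and angle between each of tin1, tin2, tin3, tin4's own z axis and vertical below 0.1 rad and x of tin2 in the frame of tray between -0.11 and 0.11 m and y of tin2 in the frame of tray between -0.085 and 0.085 m and x of tin3 in the frame of tray between -0.11 and 0.11 m and y of tin3 in the frame of tray between -0.085 and 0.085 m and x of tin4 in the frame of tray between -0.11 and 0.11 m and y of tin4 in the frame of tray between -0.085 and 0.085 m and linear speed of each of tin1, tin2, tin3, tin4 below 0.03 m/s); the robot touches nothing.
It fails at once if something else on the table (spatula, cup, can or brush) is pushed more than 5 cm (distance of any of spatula, cup, can, brush from where it was at the start of the episode above 0.05 m).
It fails at once if the tall tin is taken out of the crate or knocked over (height (world z) of tall_tin above 0.05 m or angle between tall_tin's own z axis and vertical above 0.7 rad or x of tall_tin in the frame of crate above 0.15 m or x of tall_tin in the frame of crate below -0.15 m or y of tall_tin in the frame of crate above 0.115 m or y of tall_tin in the frame of crate below -0.115 m).
It fails at once if the jar is taken out of the crate or knocked over (height (world z) of jar above 0.05 m or angle between jar's own z axis and vertical above 0.7 rad or x of jar in the frame of crate above 0.15 m or x of jar in the frame of crate below -0.15 m or y of jar in the frame of crate above 0.115 m or y of jar in the frame of crate below -0.115 m).
Of tin1, tin2, tin3, tin4 only 2 to 4 are there at a start; the rules pass over those that are not, and their reading is None.
At some moment in a run one of tin1, tin2, tin3, tin4 may be knocked a few centimetres aside while the robot is not near it.
Once in a run the grip may slacken for a moment while it holds something.
It also fails if it takes over 210 s, if anything falls off the work surface, if the arm or the gripper's body presses on something with over 40 N, if the wrist force passes 120 N, or if a joint passes its speed limit or range.

## Working session

There is one attempt and no reset: what is moved stays moved. The work goes in short steps, Python scripts to look and compute and a tool call to move; the robot and the scene stay as the last step left them, time stands still between calls to the robot, and variables do not carry over. Pictures are saved under pics/ and viewed, at most 14 in all, crops included, and the job is handed in when it is done.

Besides the shell and the picture viewer there is one more tool, called after "Request:" as name(argument=value, ...) on one line, values as JSON. apply_moves: Moves the arm, as the interface text tells. Its arguments: {"type":"object","properties":{"deltas":{"type":"array","items":{"type":"array","items":{"type":"array","items":{"type":"number"}}}},"hand":{"type":"number"},"grip_force":{"type":"number"}},"required":["deltas"]}

```bash
mkdir -p pics; ls; python3 - <<'E'
from bench import env
import cv2
for n in("top","side"):
    im,d=env.grab_frame(n); cv2.imwrite(f"pics/{n}0.png",im); import numpy as np; np.save(f"pics/{n}0.npy",d); print(n,env.camera_model(n))
print(env.get_state())
E
```

```text
pics
top {'fx': 467.27552040295956, 'fy': 467.27552040295956, 'cx': 323.61240766477476, 'cy': 203.62876200783683, 'rvec': array([ 2.12386262, -2.10853712,  0.21561347]), 'tvec': array([0.01212253, 0.5213964 , 1.38627352])}
side {'fx': 479.35086034055837, 'fy': 479.35086034055837, 'cx': 326.9754361829834, 'cy': 200.1454657026617, 'rvec': array([ 0.64969943, -2.51477609,  1.31262884]), 'tvec': array([0.44196561, 0.21842437, 1.53909387])}
{'time_s': 0.1, 'joint_pos': array([-1.49031653e+00,  1.81487104e-01,  1.60784969e+00,  9.04384879e-06,
        1.35379432e+00, -2.06292448e-01]), 'qd': array([ 0.00115036, -0.0012499 , -0.00318521,  0.00102319,  0.00080182,
       -0.00103381]), 'effort': array([ 3.11520553e-04, -4.34820521e+01, -3.42695546e+01,  7.03945756e-02,
        3.40066140e-02, -3.30374132e-05]), 'tool_pos': array([ 0.16263202, -0.55108144,  0.25991694]), 'orientation': array([-3.10783435e+00, -4.48696468e-01, -1.65682249e-04]), 'wrist_force': array([-0.11236349,  1.44224202,  0.1346614 ]), 'ft_torque': array([ 0.071818  , -0.03920928,  0.01678772]), 'grasp_force': 0.0, 'gripper_width': 0.08815597468791722}
```

View pics/top0.png

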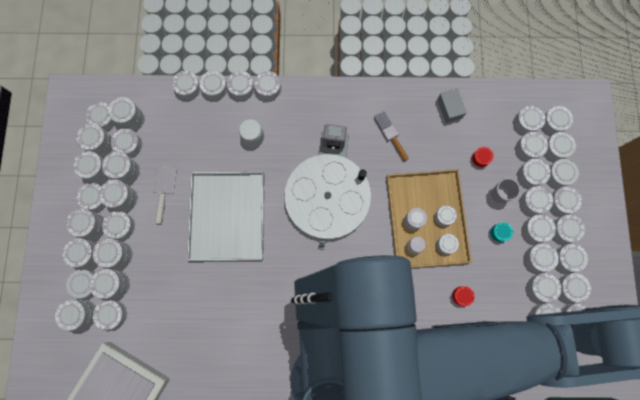

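View pics/side0.png

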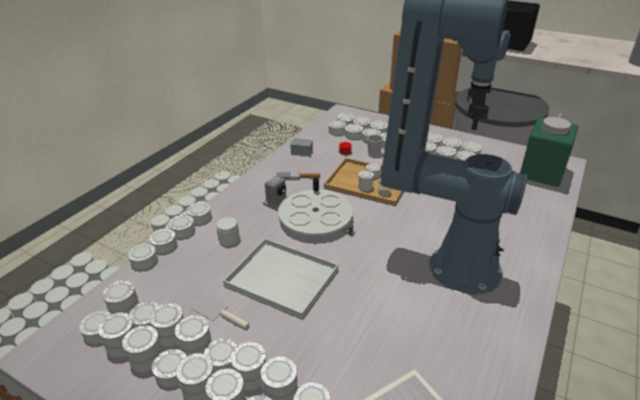

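The top view shows the crate at right with four items at about (417,218), (446,216), (417,245) and (449,244). The carousel is at (328,196), with its handle at (362,176), the index post at (322,245) and the head at (335,138). The empty tray is at (227,217). The side view shows the same layout. I'll measure heights and crop the crate next.

```bash
cat > h.py <<'E'
import numpy as np, cv2
from bench import env
def cam(n):
    c=env.camera_model(n); R=cv2.Rodrigues(c["rvec"])[0]; return c,R,np.asarray(c["tvec"])
def cloud(d,n="top"):   # world xyz per pixel from depth
    c,R,t=cam(n); v,u=np.mgrid[:d.shape[0],:d.shape[1]]
    P=np.stack([(u-c["cx"])/c["fx"]*d,(v-c["cy"])/c["fy"]*d,d],-1)-t
    return P@R
def ray(u,v,z,n="top"):  # pixel to plane z
    c,R,t=cam(n); r=R.T@[(u-c["cx"])/c["fx"],(v-c["cy"])/c["fy"],1]; o=-R.T@t
    return (o+r*(z-o[2])/r[2]).round(4)
def grab(name,n="top"):
    im,d=env.grab_frame(n); cv2.imwrite(f"pics/{name}.png",im); np.save(f"pics/{name}.npy",d); return im,d
def crop(im,u0,u1,v0,v1,k,name): cv2.imwrite(f"pics/{name}.png",cv2.resize(im[v0:v1,u0:u1],None,fx=k,fy=k,interpolation=cv2.INTER_CUBIC))
E
python3 - <<'E'
from h import *
im=cv2.imread("pics/top0.png"); d=np.load("pics/top0.npy")
crop(im,270,480,120,275,3.8,"c1")
W=cloud(d)
def comps(z0,z1,u0,u1,v0,v1,mn=30):
    m=((W[...,2]>z0)&(W[...,2]<z1)&(d>0)).astype(np.uint8); k=np.zeros_like(m);k[v0:v1,u0:u1]=m[v0:v1,u0:u1]
    n,l,s,c=cv2.connectedComponentsWithStats(k)
    for i in range(1,n):
        if s[i,4]>=mn:
            p=W[l==i]; print(c[i].round(1),s[i,4],"med",np.median(p,0).round(4),"min",p.min(0).round(3),"max",p.max(0).round(3))
print("crate>.034");comps(.034,.2,385,475,165,275)
print("head/handle");comps(.05,.2,280,375,115,260,5)
print("disc");comps(.03,.047,280,375,145,245)
print("post");comps(.02,.06,310,335,235,255,3)
print("tray");comps(.015,.06,180,270,160,270)
print("crate rim");comps(.012,.03,380,475,160,275)
for u,v in [(417,218),(446,216),(417,245),(449,244)]: print(u,v,W[v-1:v+2,u-1:u+2].reshape(-1,3).mean(0).round(4))
print("can cup",W[131,251],W[190,508])
E
```

```text
crate>.034
[446.3 214.7] 293 med [ 0.4905 -0.3626  0.0441] min [ 0.462 -0.393  0.034] max [ 0.519 -0.333  0.053]
[415.9 217.6] 332 med [ 0.4768 -0.2643  0.0665] min [ 0.451 -0.296  0.035] max [ 0.508 -0.237  0.074]
[448.3 243.1] 304 med [ 0.4032 -0.3647  0.0448] min [ 0.375 -0.397  0.034] max [ 0.431 -0.336  0.051]
[415.9 244.8] 238 med [ 0.3949 -0.2618  0.0649] min [ 0.372 -0.289  0.035] max [ 0.419 -0.24   0.073]
head/handle
[334.  135.7] 488 med [ 0.7256 -0.0144  0.0955] min [ 0.694 -0.052  0.051] max [0.765 0.019 0.108]
[361.4 174. ] 82 med [ 0.605  -0.0984  0.0942] min [ 0.597 -0.112  0.051] max [ 0.621 -0.087  0.101]
disc
[326.8 196.1] 5453 med [0.5478 0.0057 0.0404] min [ 0.417 -0.129  0.03 ] max [0.687 0.139 0.047]
post
[324.4 236.1] 70 med [0.4226 0.0109 0.0395] min [ 0.417 -0.017  0.029] max [0.427 0.054 0.046]
[321.7 243.7] 24 med [0.3988 0.02   0.0328] min [0.393 0.014 0.027] max [0.405 0.029 0.038]
tray
[223.8 213.5] 566 med [0.4988 0.3403 0.0237] min [0.348 0.204 0.015] max [0.633 0.439 0.035]
crate rim
[432.4 214. ] 759 med [ 0.5052 -0.3481  0.0225] min [ 0.331 -0.438  0.012] max [ 0.644 -0.185  0.03 ]
417 218 [ 0.4761 -0.2675  0.0667]
446 216 [ 0.487  -0.3619  0.0436]
417 245 [ 0.3941 -0.2649  0.0662]
449 244 [ 0.4001 -0.3664  0.0462]
can cup [0.74849134 0.24540319 0.07081809] [ 0.57735451 -0.57032456  0.01630441]
```

View pics/c1.png

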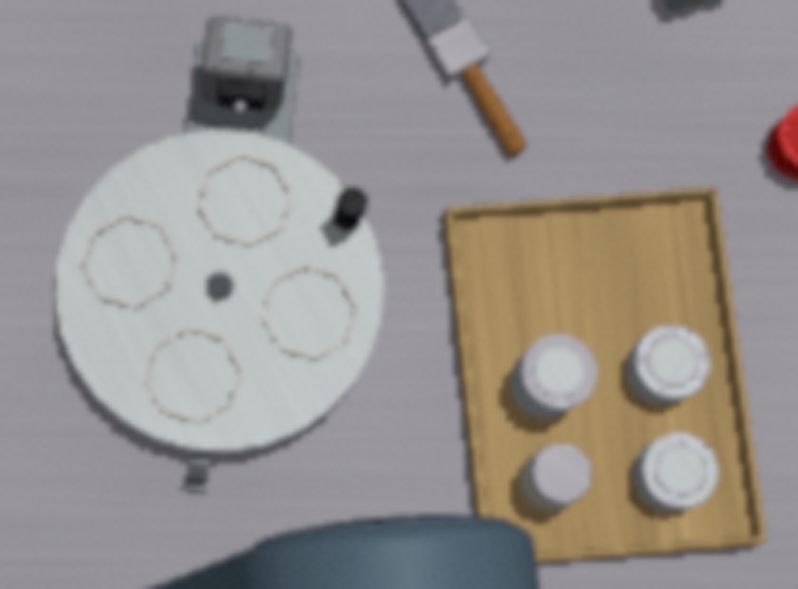

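In the crop, the candidates by height and look are:
- **Low tins to code:** white ringed lids, 38 mm tall, at (446,215) and (448,243). These match the description.
- **Tall tin:** (416,218), 60 mm.
- **Jar:** (416,245), 60 mm.
- **Not meant:** the red and turquoise tins and the white rows outside the crate.

The carousel handle is at about −62°, so the carousel is at about 2.15 rad. Next I'll get accurate frames and grasp clearances.

```bash
cat > g.py <<'E'
from h import *
def rect(W,d,z0,z1,u0,u1,v0,v1):
    k=np.zeros(d.shape,bool);k[v0:v1,u0:u1]=1
    m=k&(W[...,2]>z0)&(W[...,2]<z1)&(d>0)
    (c,s,a)=cv2.minAreaRect((W[m][:,:2]*1000).astype(np.float32)); return np.round(c,1),np.round(s,1),round(a,2)
def tin(W,d,ztop,xy,r=.045):   # centroid of top-face points
    m=(abs(W[...,2]-ztop)<.007)&(np.hypot(W[...,0]-xy[0],W[...,1]-xy[1])<r)&(d>0)
    (c,rr)=cv2.minEnclosingCircle((W[m][:,:2]*1000).astype(np.float32)); return W[m].mean(0).round(4),np.round(c,1),round(rr,1),m.sum()
E
python3 - <<'E'
from g import *
d=np.load("pics/top0.npy");W=cloud(d)
print("tray",rect(W,d,.019,.03,180,270,160,270))
print("crate",rect(W,d,.018,.027,380,475,160,275))
for n,z,xy in [("A",.044,(.49,-.363)),("B",.044,(.403,-.366)),("tall",.066,(.477,-.265)),("jar",.066,(.395,-.263)),("handle",.096,(.605,-.0985))]: print(n,tin(W,d,z,xy))
p=[(270+a/3.8,120+b/3.8) for a,b in[(244,201),(309,313),(193,376),(128,262)]]
P=np.array([ray(u,v,.045) for u,v in p]);print(P,P.mean(0)); ax=P.mean(0)[:2]
for q in P: print(np.hypot(*(q[:2]-ax)),np.degrees(np.arctan2(*(q[:2]-ax)[::-1])))
# disc top circle
m=(abs(W[...,2]-.041)<.004)&(np.hypot(W[...,0]-.552,W[...,1]-.005)<.15)
print("disc",cv2.minEnclosingCircle((W[m][:,:2]*1000).astype(np.float32)))
# crate inner right wall: ray of edges
for v in(215,243):print([ray(u,v,.024) for u in(463,466)])
E
```

```text
tray (array([490.2, 321.7]), array([280.7, 231.9]), 1.24)
crate (array([ 502.6, -326.5]), array([341.7, 281.3]), 0.35)
A (array([ 0.4911, -0.363 ,  0.0441]), array([ 492.5, -363.2]), 30.8, np.int64(282))
B (array([ 0.403 , -0.3647,  0.0447]), array([ 402.5, -365.2]), 30.1, np.int64(300))
tall (array([ 0.4788, -0.266 ,  0.0667]), array([ 479.4, -266.3]), 30.3, np.int64(294))
jar (array([ 0.3971, -0.2655,  0.066 ]), array([ 397.2, -265.5]), 23.8, np.int64(185))
handle (array([ 0.6093, -0.0994,  0.0956]), array([609. , -99.5]), 12.6, np.int64(56))
[[ 0.6216 -0.0167  0.045 ]
 [ 0.5275 -0.0699  0.045 ]
 [ 0.4747  0.0242  0.045 ]
 [ 0.5691  0.0783  0.045 ]] [0.548225 0.003975 0.045   ]
0.07623218644378499 -15.73633524303714
0.07672705683134212 -105.67101011829456
0.07625599156787623 164.6196736279727
0.07720085006008677 74.3120141251803
disc ((544.8265380859375, 6.621548175811768), 140.6143035888672)
[array([ 0.4941, -0.4205,  0.024 ]), array([ 0.4942, -0.4299,  0.024 ])]
[array([ 0.4062, -0.4159,  0.024 ]), array([ 0.4062, -0.4251,  0.024 ])]
```

The handle is at (0.609,−0.0995) and the axis at (0.548,0.004). The start handle angle is about 174°, so the carousel has to go back about 126° clockwise. I'll go to the handle now.

Request:
apply_moves(deltas=[[[0.3, 0.3, 0, -0.06], [0.6, 0.6, 0, -0.12], [0.9, 0.9, 0, -0.124], [0.9, 0.9, 0, -0.124], [0.9, 0.9, 0, -0.124], [0.9, 0.9, 0, -0.124], [0.9, 0.9, 0, -0.124], [0.9, 0.9, 0, -0.124], [0.9, 0.9, 0, -0.124], [0.9, 0.9, 0, -0.124], [0.9, 0.9, 0, -0.124]]], hand=-0.3, grip_force=25)

```text
time_s: 1.48
tool_pos: [0.5218, -0.1926, 0.2604]
orientation: [3.137, -0.164, -0.001]
wrist_force: [-0.9, -0.1, -1.6]
gripper_width: 0.0571
grasp_force: 0.0
```

Request:
apply_moves(deltas=[[[0.11, 0.116, 0, 0], [0.218, 0.233, -0.1, 0], [0.218, 0.233, -0.2, 0], [0.218, 0.233, -0.3, 0], [0.218, 0.233, -0.4, 0], [0.218, 0.233, -0.456, 0], [0.218, 0.233, -0.456, 0]]])

```text
time_s: 2.35
tool_pos: [0.6077, -0.0996, 0.0763]
orientation: [-3.136, 0.165, 0.007]
wrist_force: [0.7, -0.1, 0.1]
gripper_width: 0.0573
grasp_force: 0.0
```

Request:
apply_moves(deltas=[[[0, 0, 0, 0], [0, 0, 0, 0], [0, 0, 0, 0], [0, 0, 0, 0]]], hand=1)

```text
time_s: 2.85
tool_pos: [0.6107, -0.0989, 0.0794]
orientation: [3.136, -0.161, 0.003]
wrist_force: [1.1, -1.7, 3.6]
gripper_width: 0.0253
grasp_force: 25.0
```

Request:
apply_moves(deltas=[[[-0.05, -0.023, 0, 0], [-0.1, -0.037, 0, 0], [-0.152, -0.0415, 0, 0], [-0.204, -0.037, 0, 0], [-0.255, -0.023, 0, 0], [-0.302, -0.001, 0, 0], [-0.345, 0.029, 0, 0], [-0.382, 0.066, 0, 0], [-0.412, 0.1085, 0, 0], [-0.434, 0.156, 0, 0], [-0.448, 0.206, 0, 0], [-0.452, 0.2585, 0, 0]]])

```text
time_s: 4.35
tool_pos: [0.4302, 0.0057, 0.0794]
orientation: [3.136, -0.161, 0.005]
wrist_force: [5.8, -1.8, 3.1]
gripper_width: 0.0253
grasp_force: 25.0
```

Request:
apply_moves(deltas=[[[0.001, 0.013, 0, 0], [0.002, 0.026, 0, 0], [0.003, 0.034, 0, 0], [0.003, 0.034, 0, 0]]])

```text
time_s: 4.85
tool_pos: [0.4311, 0.0179, 0.0793]
orientation: [3.135, -0.159, 0.003]
wrist_force: [-1.4, -7.1, 9.3]
gripper_width: 0.0253
grasp_force: 25.0
```

Request:
apply_moves(deltas=[[[0, 0, 0, 0], [0, 0, 0, 0], [0, 0, 0.1, 0], [0, 0, 0.25, 0], [0, -0.15, 0.4, 0], [0, -0.3, 0.4, 0], [0.1, -0.45, 0.4, 0.03], [0.1, -0.6, 0.4, 0.03], [0.1, -0.7, 0.4, 0.03]]], hand=-0.3)

```text
time_s: 5.98
tool_pos: [0.4703, -0.2628, 0.2377]
orientation: [-3.14, 0.013, 0.001]
wrist_force: [1.5, 0.3, 0.4]
gripper_width: 0.0572
grasp_force: 0.0
```

```bash
python3 - <<'E'
from g import *
im,d=grab("t1");W=cloud(d); crop(im,270,480,120,275,3.8,"c2")
for n,z,xy in [("A",.044,(.49,-.363)),("B",.044,(.403,-.366)),("handle",.096,(.429,.016))]: print(n,tin(W,d,z,xy))
print(env.get_state()["tool_pos"])
E
```

```text
A (array([ 0.4748, -0.3559,  0.0445]), array([ 480.5, -358. ]), 25.0, np.int64(86))
B (array([ 0.3915, -0.3807,  0.0445]), array([ 396.2, -376.5]), 25.5, np.int64(70))
handle (array([0.4314, 0.0179, 0.0956]), array([431.2,  17.5]), 12.5, np.int64(57))
[ 0.46990127 -0.26917304  0.23784047]
```

View pics/c2.png

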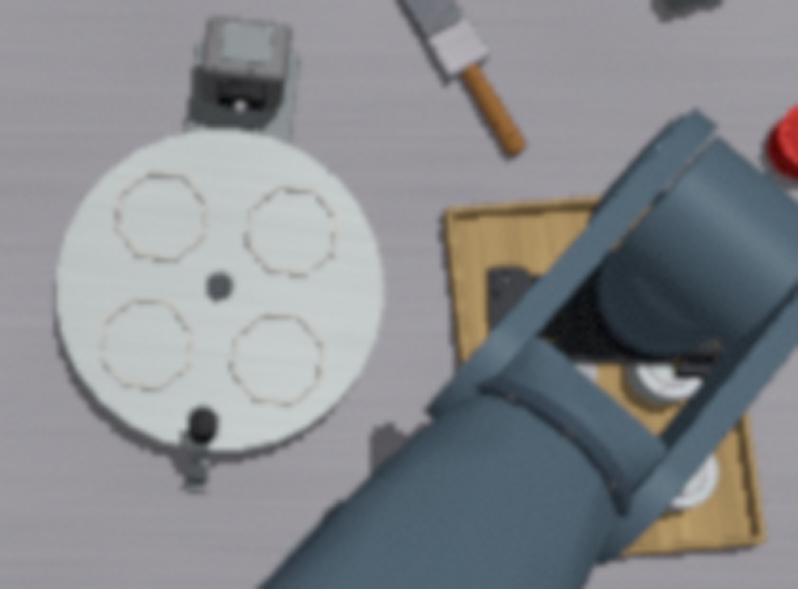

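The carousel is at its start stop: the handle is over the post at crop (202,425), with free pockets at crop (291,231) and (276,360). Next I'll hover over tin A.

Request:
apply_moves(deltas=[[[0.05, -0.23, 0, 0], [0.05, -0.23, -0.15, 0], [0.05, -0.23, -0.3, 0], [0.05, -0.23, -0.3, 0], [0.05, -0.23, -0.3, 0]]], hand=-0.59)

```text
time_s: 6.65
tool_pos: [0.4909, -0.3531, 0.1197]
orientation: [3.141, -0.012, 0.001]
wrist_force: [0.3, 0.1, 1.2]
gripper_width: 0.0702
grasp_force: 0.0
```

```bash
python3 - <<'E'
from g import *
for i in range(3):
    s=env.get_state();print(s["tool_pos"],s["orientation"],s["gripper_width"])
for a,b in [(291,231),(276,360),(146,345),(161,218)]: print(ray(270+a/3.8,120+b/3.8,.044))
im,d=grab("s2","side")
crop(im,310,430,110,220,5,"c3")
E
```

```text
[ 0.49087889 -0.35307808  0.11967526] [ 3.14126156e+00 -1.24525356e-02  8.26436473e-04] 0.0701554239841579
[ 0.49087889 -0.35307808  0.11967526] [ 3.14126156e+00 -1.24525356e-02  8.26436473e-04] 0.0701554239841579
[ 0.49087889 -0.35307808  0.11967526] [ 3.14126156e+00 -1.24525356e-02  8.26436473e-04] 0.0701554239841579
[ 0.5966 -0.0555  0.044 ]
[ 0.4885 -0.043   0.044 ]
[0.5001 0.0626 0.044 ]
[0.6068 0.0517 0.044 ]
```

View pics/c3.png

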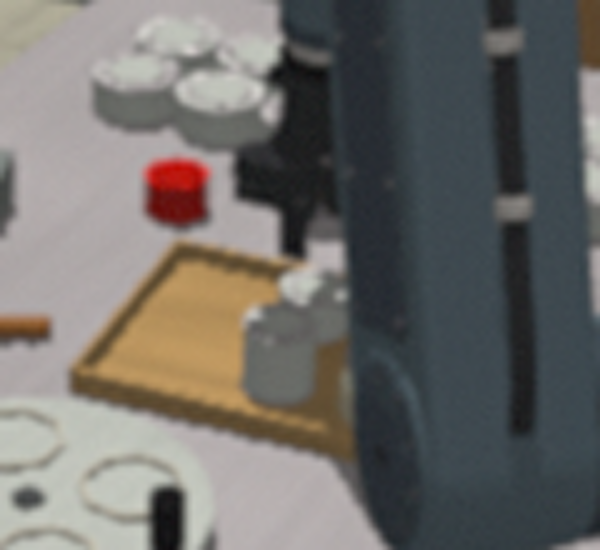

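The crop shows the open gripper directly above the far low tin, with the tall tin in front and the crate otherwise clear. Now I'll shift 8 mm, descend and grip.

Request:
apply_moves(deltas=[[[0, -0.02, -0.05, 0], [0, -0.02, -0.1, 0], [0, -0.02, -0.15, 0], [0, -0.02, -0.197, 0], [0, -0.02, -0.197, 0]]])

```text
time_s: 7.32
tool_pos: [0.489, -0.3599, 0.0369]
orientation: [-3.138, 0.013, 0.005]
wrist_force: [-0.3, -0.5, 0.1]
gripper_width: 0.0702
grasp_force: 0.0
```

Request:
apply_moves(deltas=[[[0, 0, 0, 0], [0, 0, 0, 0], [0, 0, 0, 0]]], hand=1, grip_force=30)

```text
time_s: 7.7
tool_pos: [0.4905, -0.3615, 0.04]
orientation: [3.141, -0.013, 0.001]
wrist_force: [1.4, 0.5, -1.1]
gripper_width: 0.0593
grasp_force: 30.0
```

Request:
apply_moves(deltas=[[[0, 0, 0.1, 0], [0, 0, 0.2, 0], [0, 0.02, 0.3, 0], [0.05, 0.15, 0.3, 0], [0.1, 0.28, 0.3, 0], [0.15, 0.41, 0.3, 0], [0.2, 0.54, 0.3, 0], [0.24, 0.66, 0.3, 0], [0.265, 0.764, 0.3, 0], [0.265, 0.764, 0.3, 0], [0.265, 0.764, 0.3, 0]]])

```text
time_s: 9.07
tool_pos: [0.5962, -0.056, 0.1597]
orientation: [3.141, -0.012, 0.0]
wrist_force: [1.0, 0.8, -0.2]
gripper_width: 0.059
grasp_force: 30.0
```

Request:
apply_moves(deltas=[[[0, 0, -0.07, 0], [0, 0, -0.13, 0], [0, 0, -0.17, 0], [0, 0, -0.195, 0], [0, 0, -0.195, 0], [0, 0, -0.195, 0]]])

```text
time_s: 9.82
tool_pos: [0.5969, -0.056, 0.0824]
orientation: [3.141, -0.014, 0.002]
wrist_force: [0.1, 0.1, -1.2]
gripper_width: 0.0595
grasp_force: 30.0
```

Request:
apply_moves(deltas=[[[0, 0, -0.01, 0], [0, 0, -0.0175, 0], [0, 0, -0.0175, 0]]])

```text
time_s: 10.2
tool_pos: [0.5961, -0.0556, 0.0743]
orientation: [-3.141, 0.013, 0.001]
wrist_force: [-0.6, 0.5, -1.5]
gripper_width: 0.0594
grasp_force: 30.0
```

Request:
apply_moves(deltas=[[[0, 0, 0, 0], [0, 0, 0, 0], [0, 0, 0.08, 0], [0, 0, 0.2, 0], [-0.05, -0.12, 0.25, 0], [-0.12, -0.27, 0.25, 0], [-0.19, -0.42, 0.25, 0], [-0.26, -0.55, 0.25, 0], [-0.34, -0.66, 0.2, 0], [-0.42, -0.76, 0.15, 0], [-0.485, -0.768, 0.1, 0], [-0.485, -0.768, 0.1, 0]]], hand=-0.59)

```text
time_s: 11.7
tool_pos: [0.4002, -0.3625, 0.113]
orientation: [-3.138, 0.018, 0.003]
wrist_force: [0.1, 0.9, 0.2]
gripper_width: 0.0705
grasp_force: 0.0
```

```bash
python3 - <<'E'
from g import *
im,d=grab("t2");W=cloud(d); crop(im,270,480,120,275,3.8,"c4")
for n,z,xy in [("A",.078,(.5966,-.0555)),("B",.044,(.403,-.366)),("handle",.096,(.429,.016))]: print(n,tin(W,d,z,xy))
print(env.get_state()["tool_pos"])
E
```

```text
A (array([ 0.5968, -0.0552,  0.0784]), array([596.8, -54.4]), 30.2, np.int64(284))
B (array([nan, nan, nan]), array([0., 0.]), 0.0, np.int64(0))
handle (array([0.4349, 0.0169, 0.0958]), array([432.7,  17.2]), 12.1, np.int64(39))
[ 0.40179972 -0.36292978  0.11434245]g.py:8: RuntimeWarning: Mean of empty slice.
  (c,rr)=cv2.minEnclosingCircle((W[m][:,:2]*1000).astype(np.float32)); return W[m].mean(0).round(4),np.round(c,1),round(rr,1),m.sum()
  ret = um.true_divide(
```

View pics/c4.png

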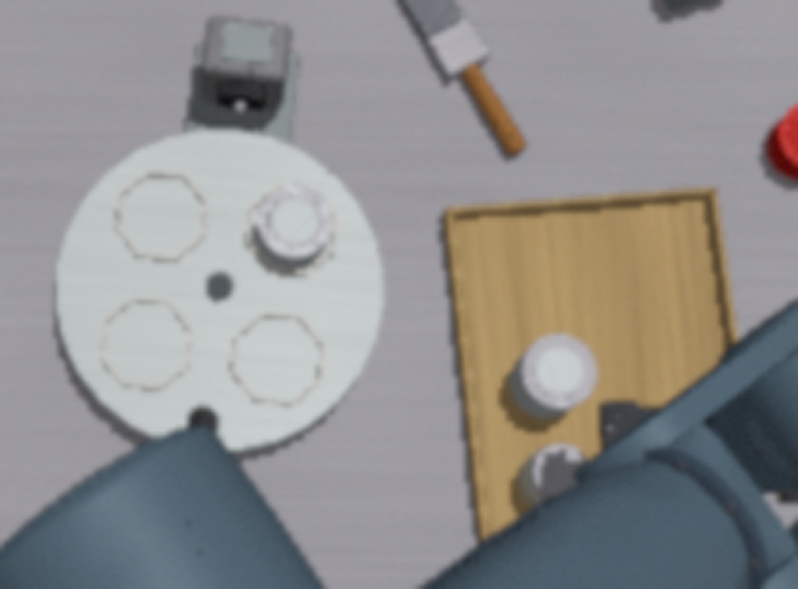

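Tin A sits in its pocket at crop (292,222). Tin B is hidden by the arm, and the white patch near crop (780,485) is unclear, so I'll back off and look.

Request:
apply_moves(deltas=[[[0, 0, 0.12, 0], [0, 0.13, 0.24, 0], [0, 0.28, 0.3, 0], [0, 0.43, 0.3, 0], [0, 0.58, 0.3, 0], [0, 0.73, 0.3, 0], [0, 0.8, 0.3, 0]]])

```text
time_s: 12.62
tool_pos: [0.4029, -0.0394, 0.2362]
orientation: [3.141, -0.006, 0.005]
wrist_force: [-0.2, -0.2, -0.7]
gripper_width: 0.0697
grasp_force: 0.0
```

```bash
python3 - <<'E'
from g import *
im,d=grab("t3");W=cloud(d); crop(im,370,530,150,270,5,"c5")
for n,z,xy in [("B",.044,(.403,-.366)),("tall",.066,(.477,-.265)),("jar",.066,(.395,-.263))]: print(n,tin(W,d,z,xy))
print(env.get_state()["tool_pos"])
E
```

```text
B (array([ 0.403 , -0.3649,  0.0445]), array([ 402.4, -365.5]), 30.4, np.int64(295))
tall (array([ 0.4791, -0.2662,  0.0661]), array([ 479.1, -266.7]), 30.0, np.int64(296))
jar (array([ 0.397 , -0.2652,  0.0662]), array([ 396.5, -266.2]), 24.0, np.int64(187))
[ 0.40273709 -0.03763433  0.23608517]
```

View pics/c5.png

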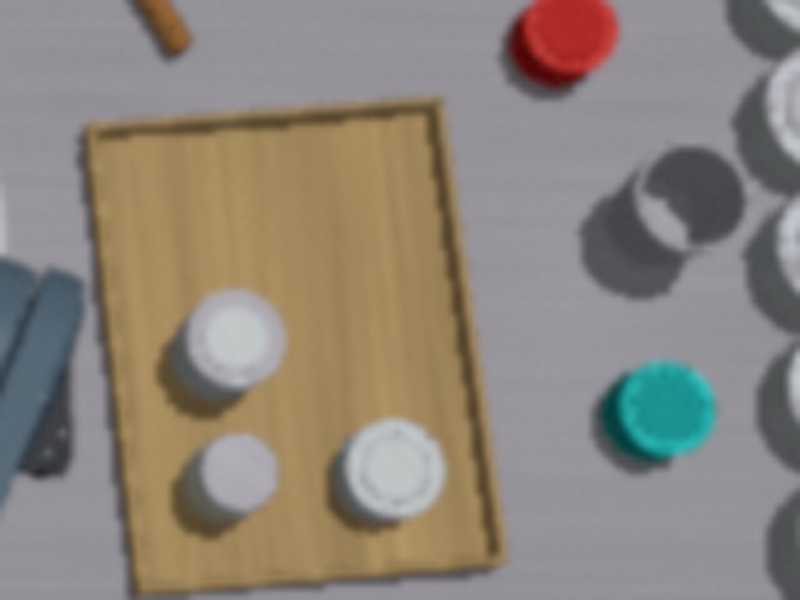

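Tin B hasn't moved (crop (395,468), world (0.403,−0.365)); the tall tin and jar haven't either. I'll fetch it.

Request:
apply_moves(deltas=[[[0, -0.15, 0, 0], [0, -0.3, 0, 0], [0, -0.45, 0, 0], [0, -0.6, -0.05, 0], [0, -0.75, -0.15, 0], [0, -0.812, -0.26, 0], [0, -0.812, -0.36, 0], [0, -0.812, -0.43, 0], [0, -0.812, -0.488, 0], [0, -0.812, -0.488, 0]]])

```text
time_s: 13.92
tool_pos: [0.4025, -0.3671, 0.0384]
orientation: [-3.14, 0.012, 0.002]
wrist_force: [-0.3, -0.0, -0.1]
gripper_width: 0.07
grasp_force: 0.0
```

Request:
apply_moves(deltas=[[[0, 0, 0, 0], [0, 0, 0, 0], [0, 0, 0, 0]]], hand=1)

```text
time_s: 14.3
tool_pos: [0.4032, -0.3685, 0.0408]
orientation: [3.139, -0.013, 0.003]
wrist_force: [0.1, 1.0, 4.1]
gripper_width: 0.0596
grasp_force: 30.0
```

Request:
apply_moves(deltas=[[[0, 0, 0.1, 0], [0, 0, 0.2, 0], [0, 0.02, 0.3, 0], [0.03, 0.15, 0.3, 0], [0.07, 0.28, 0.3, 0], [0.11, 0.41, 0.3, 0], [0.15, 0.54, 0.3, 0], [0.19, 0.67, 0.3, 0], [0.214, 0.78, 0.3, 0], [0.214, 0.81, 0.3, 0], [0.214, 0.81, 0.3, 0]]])

```text
time_s: 15.68
tool_pos: [0.4876, -0.0435, 0.1593]
orientation: [3.141, -0.011, -0.0]
wrist_force: [0.8, -0.2, -2.3]
gripper_width: 0.0595
grasp_force: 30.0
```

Request:
apply_moves(deltas=[[[0, 0, -0.07, 0], [0, 0, -0.13, 0], [0, 0, -0.17, 0], [0, 0, -0.195, 0], [0, 0, -0.205, 0], [0, 0, -0.205, 0], [0, 0, -0.205, 0]]])

```text
time_s: 16.55
tool_pos: [0.4882, -0.0438, 0.0778]
orientation: [3.141, -0.013, 0.001]
wrist_force: [-0.1, 0.3, -2.5]
gripper_width: 0.0591
grasp_force: 30.0
```

Request:
apply_moves(deltas=[[[0, 0, -0.007, 0], [0, 0, -0.007, 0]]])

```text
time_s: 16.8
tool_pos: [0.4882, -0.0438, 0.0748]
orientation: [3.141, -0.013, 0.001]
wrist_force: [0.3, 0.3, -2.0]
gripper_width: 0.0594
grasp_force: 30.0
```

Request:
apply_moves(deltas=[[[0, 0, 0, 0], [0, 0, 0, 0], [0, 0, 0.08, 0], [0, 0, 0.2, 0], [0, -0.15, 0.3, -0.02], [0, -0.3, 0.3, -0.04], [0, -0.45, 0.3, -0.04], [0, -0.45, 0.3, -0.04]]], hand=-0.59)

```text
time_s: 17.8
tool_pos: [0.4877, -0.2277, 0.195]
orientation: [3.133, -0.218, 0.002]
wrist_force: [-0.2, 0.4, 0.4]
gripper_width: 0.0699
grasp_force: 0.0
```

```bash
python3 - <<'E'
from g import *
im,d=grab("t4");W=cloud(d)
for n,z,xy in [("A",.078,(.5966,-.0555)),("B",.078,(.4885,-.043)),("handle",.096,(.4312,.0177)),("tall",.066,(.477,-.265))]: print(n,tin(W,d,z,xy))
for i in range(2):s=env.get_state();print(s["tool_pos"],s["orientation"])
E
```

```text
A (array([ 0.5972, -0.0553,  0.078 ]), array([597.3, -55.9]), 29.6, np.int64(277))
B (array([ 0.4875, -0.0434,  0.0789]), array([488.2, -43.8]), 30.3, np.int64(298))
handle (array([0.4311, 0.0175, 0.0958]), array([431.4,  17.7]), 12.4, np.int64(58))
tall (array([ 0.4804, -0.2737,  0.0664]), array([ 479.3, -267.1]), 29.0, np.int64(123))
[ 0.48748459 -0.22576063  0.19446238] [ 3.13414227e+00 -2.16206834e-01 -8.83492155e-05]
[ 0.48748459 -0.22576063  0.19446238] [ 3.13414227e+00 -2.16206834e-01 -8.83492155e-05]
```

Both tins are centred in their pockets with the handle at the start stop. Next comes the handle again.

Request:
apply_moves(deltas=[[[-0.05, 0.13, 0, 0], [-0.09, 0.27, 0, 0], [-0.13, 0.41, 0, 0], [-0.14, 0.55, 0, 0], [-0.14, 0.61, -0.05, 0], [-0.14, 0.61, -0.15, 0], [-0.14, 0.61, -0.24, 0], [-0.14, 0.61, -0.289, 0], [-0.14, 0.61, -0.289, 0], [-0.14, 0.61, -0.289, 0]]], hand=-0.3)

```text
time_s: 19.1
tool_pos: [0.4321, 0.0209, 0.0796]
orientation: [-3.135, 0.209, -0.001]
wrist_force: [-0.3, -0.3, -0.3]
gripper_width: 0.057
grasp_force: 0.0
```

Request:
apply_moves(deltas=[[[0, 0, 0, 0], [0, 0, 0, 0], [0, 0, 0, 0]]], hand=1, grip_force=25)

```text
time_s: 19.48
tool_pos: [0.4322, 0.0199, 0.0794]
orientation: [3.134, -0.21, 0.001]
wrist_force: [-3.2, -14.2, 2.4]
gripper_width: 0.0298
grasp_force: 7.9
```

Request:
apply_moves(deltas=[[[-0.005, -0.02, 0, 0], [-0.007, -0.039, 0, 0], [-0.003, -0.091, 0, 0], [0.011, -0.141, 0, 0], [0.033, -0.189, 0, 0], [0.063, -0.232, 0, 0], [0.1, -0.269, 0, 0], [0.143, -0.299, 0, 0], [0.19, -0.321, 0, 0], [0.241, -0.334, 0, 0], [0.293, -0.339, 0, 0], [0.345, -0.334, 0, 0]]])

```text
time_s: 20.98
tool_pos: [0.5703, -0.1138, 0.0793]
orientation: [-3.134, 0.212, 0.001]
wrist_force: [-2.5, 2.5, 6.9]
gripper_width: 0.0254
grasp_force: 25.0
```

Request:
apply_moves(deltas=[[[0.05, 0.0135, 0, 0], [0.098, 0.036, 0, 0], [0.141, 0.066, 0, 0], [0.178, 0.103, 0, 0], [0.208, 0.145, 0, 0], [0.23, 0.193, 0, 0], [0.243, 0.243, 0, 0], [0.248, 0.295, 0, 0], [0.243, 0.3475, 0, 0], [0.23, 0.398, 0, 0], [0.208, 0.445, 0, 0], [0.178, 0.488, 0, 0]]])

```text
time_s: 22.48
tool_pos: [0.6415, 0.0835, 0.0794]
orientation: [-3.134, 0.21, -0.003]
wrist_force: [2.5, -1.2, 4.9]
gripper_width: 0.0254
grasp_force: 25.0
```

Request:
apply_moves(deltas=[[[-0.037, 0.037, 0, 0], [-0.08, 0.067, 0, 0], [-0.127, 0.089, 0, 0], [-0.178, 0.103, 0, 0], [-0.23, 0.107, 0, 0], [-0.282, 0.103, 0, 0], [-0.332, 0.089, 0, 0], [-0.38, 0.067, 0, 0], [-0.423, 0.037, 0, 0], [-0.46, 0, 0, 0], [-0.49, -0.043, 0, 0], [-0.512, -0.09, 0, 0]]])

```text
time_s: 23.98
tool_pos: [0.4376, 0.0451, 0.0795]
orientation: [3.134, -0.211, 0.008]
wrist_force: [13.9, -4.1, -8.8]
gripper_width: 0.0254
grasp_force: 25.0
```

Request:
apply_moves(deltas=[[[-0.008, -0.026, 0, 0], [-0.014, -0.051, 0, 0], [-0.017, -0.075, 0, 0], [-0.018, -0.09, 0, 0], [-0.018, -0.09, 0, 0], [-0.018, -0.09, 0, 0], [-0.018, -0.09, 0, 0]]])

```text
time_s: 24.85
tool_pos: [0.4308, 0.0108, 0.0794]
orientation: [-3.133, 0.212, -0.008]
wrist_force: [11.3, 3.8, -5.2]
gripper_width: 0.0252
grasp_force: 25.0
```

The handle has gone past a full turn (about 6.33 rad). I'll release it and check.

Request:
apply_moves(deltas=[[[0, 0, 0, 0], [0, 0, 0, 0], [0, 0, 0.1, 0], [0, 0, 0.22, 0], [0, -0.15, 0.3, 0.02], [0, -0.3, 0.3, 0.04], [0, -0.45, 0.3, 0.04], [0, -0.5, 0.3, 0.04], [0, -0.5, 0.3, 0.04]]], hand=-0.3)

```text
time_s: 25.98
tool_pos: [0.4283, -0.1903, 0.1982]
orientation: [-3.14, 0.017, 0.002]
wrist_force: [-0.4, 0.3, 0.2]
gripper_width: 0.0571
grasp_force: 0.0
```

```bash
python3 - <<'E'
from g import *
im,d=grab("t5");W=cloud(d); crop(im,180,400,120,270,3.6,"c6")
for n,z,xy in [("A",.078,(.5966,-.0555)),("B",.078,(.4885,-.043)),("handle",.096,(.4312,.0117))]: print(n,tin(W,d,z,xy))
for i in range(2):s=env.get_state();print(s["tool_pos"],s["orientation"])
E
```

```text
A (array([ 0.5999, -0.0526,  0.0785]), array([600.2, -53. ]), 29.8, np.int64(281))
B (array([ 0.4906, -0.0466,  0.0786]), array([490.8, -46.8]), 29.7, np.int64(294))
handle (array([0.4314, 0.0112, 0.0952]), array([431.2,  10.9]), 12.8, np.int64(59))
[ 0.42842191 -0.18910756  0.19817069] [-3.13964685e+00  1.48811288e-02  2.52033542e-03]
[ 0.42842191 -0.18910756  0.19817069] [-3.13964685e+00  1.48811288e-02  2.52033542e-03]
```

View pics/c6.png

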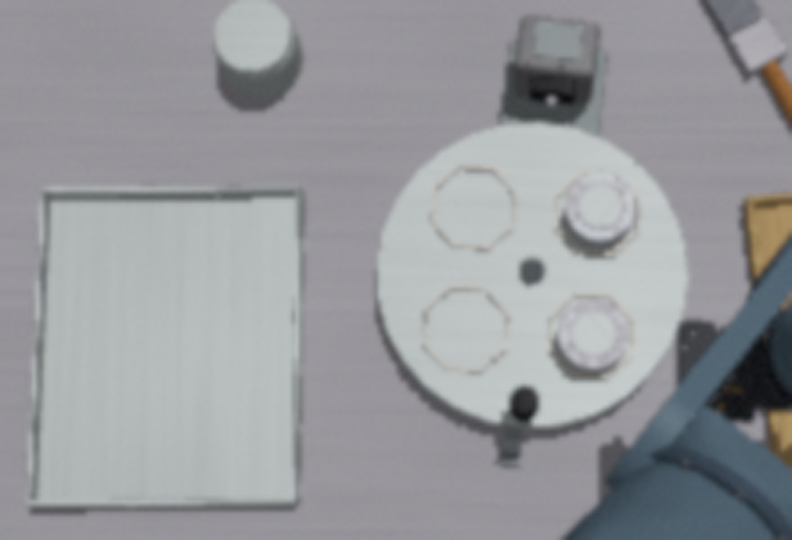

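The handle is back over the post at crop (523,404), 3.2° past its first position, so the carousel is at 6.34. Both tins are seated, at crop (600,212) and (592,335). The tray is empty, with its centre at about (0.490,0.322). Next I'll move tin A.

Request:
apply_moves(deltas=[[[0.14, 0.11, 0, 0], [0.25, 0.2, 0, 0], [0.36, 0.29, 0, 0], [0.43, 0.341, 0, 0], [0.43, 0.341, -0.1, 0], [0.43, 0.341, -0.2, 0], [0.43, 0.341, -0.27, 0], [0.43, 0.341, -0.306, 0], [0.43, 0.341, -0.306, 0], [0.43, 0.341, -0.306, 0]]], hand=-0.59)

```text
time_s: 27.28
tool_pos: [0.6019, -0.0534, 0.0779]
orientation: [3.141, -0.012, 0.003]
wrist_force: [-0.3, 0.7, 0.8]
gripper_width: 0.0699
grasp_force: 0.0
```

Request:
apply_moves(deltas=[[[0, 0, 0, 0], [0, 0, 0, 0], [0, 0, 0, 0]]], hand=1, grip_force=30)

```text
time_s: 27.65
tool_pos: [0.6019, -0.0539, 0.0779]
orientation: [3.141, -0.014, 0.003]
wrist_force: [-1.2, 1.0, 6.1]
gripper_width: 0.0594
grasp_force: 30.0
```

Request:
apply_moves(deltas=[[[0, 0, 0.1, 0], [0, 0, 0.22, 0], [0, 0.13, 0.25, 0], [-0.02, 0.27, 0.25, 0], [-0.05, 0.41, 0.25, 0], [-0.08, 0.55, 0.25, 0], [-0.11, 0.68, 0.25, 0], [-0.14, 0.8, 0.25, 0], [-0.155, 0.885, 0.25, 0], [-0.155, 0.885, 0.25, 0], [-0.155, 0.885, 0.25, 0]]])

```text
time_s: 29.02
tool_pos: [0.539, 0.2996, 0.1762]
orientation: [3.141, -0.013, -0.001]
wrist_force: [0.1, 0.3, -0.5]
gripper_width: 0.0595
grasp_force: 30.0
```

Request:
apply_moves(deltas=[[[0, 0, -0.1, 0], [0, 0, -0.2, 0], [0, 0, -0.27, 0], [0, 0, -0.31, 0], [0, 0, -0.33, 0], [0, 0, -0.33, 0], [0, 0, -0.33, 0]]])

```text
time_s: 29.9
tool_pos: [0.54, 0.3005, 0.0458]
orientation: [-3.141, 0.013, -0.003]
wrist_force: [-0.4, -0.1, -1.8]
gripper_width: 0.059
grasp_force: 30.0
```

Request:
apply_moves(deltas=[[[0, 0, -0.008, 0], [0, 0, -0.008, 0]]])

```text
time_s: 30.15
tool_pos: [0.5396, 0.3006, 0.0419]
orientation: [-3.141, 0.013, -0.002]
wrist_force: [0.4, 0.3, -0.2]
gripper_width: 0.0596
grasp_force: 30.0
```

Request:
apply_moves(deltas=[[[0, 0, 0, 0], [0, 0, 0, 0], [0, 0, 0.1, 0], [0, 0, 0.25, 0], [0, -0.13, 0.32, 0], [-0.02, -0.27, 0.32, 0], [-0.05, -0.41, 0.32, 0], [-0.08, -0.55, 0.32, 0], [-0.11, -0.69, 0.32, 0], [-0.123, -0.82, 0.32, 0], [-0.123, -0.868, 0.32, 0], [-0.123, -0.868, 0.32, 0]]], hand=-0.59)

```text
time_s: 31.65
tool_pos: [0.4899, -0.0482, 0.1695]
orientation: [3.141, -0.018, 0.001]
wrist_force: [0.2, 0.1, 0.2]
gripper_width: 0.07
grasp_force: 0.0
```

```bash
python3 - <<'E'
from g import *
im,d=grab("t6");W=cloud(d)
for n,z,xy in [("A",.042,(.54,.30)),("B",.078,(.4908,-.0467))]: print(n,tin(W,d,z,xy))
s=env.get_state();print(s["tool_pos"],s["orientation"],s["wrist_force"])
E
```

```text
A (array([0.5386, 0.3005, 0.0423]), array([539.1, 300.4]), 30.4, np.int64(278))
B (array([ 0.4773, -0.0467,  0.0784]), array([484.7, -47.1]), 28.7, np.int64(143))
[ 0.4898117  -0.04709096  0.16936872] [-3.14126069e+00  1.57287883e-02 -3.99642891e-05] [-0.96659748 -0.25232268  0.86455742]
```

Request:
apply_moves(deltas=[[[0.002, 0, -0.08, 0], [0.002, 0, -0.16, 0], [0.002, 0, -0.21, 0], [0.002, 0, -0.232, 0], [0.002, 0, -0.232, 0]]])

```text
time_s: 32.33
tool_pos: [0.4905, -0.046, 0.0763]
orientation: [-3.141, 0.011, 0.001]
wrist_force: [-0.5, 0.2, 1.1]
gripper_width: 0.0698
grasp_force: 0.0
```

Request:
apply_moves(deltas=[[[0, 0, 0, 0], [0, 0, 0, 0], [0, 0, 0, 0]]], hand=1)

```text
time_s: 32.7
tool_pos: [0.4914, -0.0469, 0.0774]
orientation: [3.141, -0.014, 0.003]
wrist_force: [0.4, 1.6, 3.8]
gripper_width: 0.0594
grasp_force: 30.0
```

Request:
apply_moves(deltas=[[[0, 0, 0.1, 0], [0, 0, 0.22, 0], [0, 0.13, 0.25, 0], [-0.02, 0.27, 0.25, 0], [-0.05, 0.41, 0.25, 0], [-0.08, 0.55, 0.25, 0], [-0.11, 0.68, 0.25, 0], [-0.128, 0.8, 0.25, 0], [-0.128, 0.867, 0.25, 0], [-0.128, 0.867, 0.25, 0], [-0.128, 0.867, 0.25, 0]]])

```text
time_s: 34.08
tool_pos: [0.4392, 0.2992, 0.1762]
orientation: [3.141, -0.013, -0.001]
wrist_force: [-0.8, -0.2, -2.2]
gripper_width: 0.0593
grasp_force: 30.0
```

Request:
apply_moves(deltas=[[[0, 0, -0.1, 0], [0, 0, -0.2, 0], [0, 0, -0.27, 0], [0, 0, -0.31, 0], [0, 0, -0.33, 0], [0, 0, -0.33, 0], [0, 0, -0.33, 0]]])

```text
time_s: 34.95
tool_pos: [0.4403, 0.3002, 0.0456]
orientation: [-3.141, 0.013, -0.003]
wrist_force: [0.5, -0.6, -2.1]
gripper_width: 0.0594
grasp_force: 30.0
```

Request:
apply_moves(deltas=[[[0, 0, -0.011, 0], [0, 0, -0.011, 0]]])

```text
time_s: 35.2
tool_pos: [0.4412, 0.3004, 0.0416]
orientation: [-3.14, 0.013, -0.006]
wrist_force: [1.8, -0.4, 4.0]
gripper_width: 0.0593
grasp_force: 30.0
```

Request:
apply_moves(deltas=[[[0, 0, 0, 0], [0, 0, 0, 0], [0, 0, 0.1, 0], [0, 0, 0.25, 0], [0, -0.13, 0.4, 0], [0, -0.27, 0.45, 0], [0, -0.41, 0.45, 0], [0, -0.55, 0.45, 0], [0, -0.69, 0.45, 0], [0, -0.75, 0.45, 0], [0, -0.75, 0.45, 0]]], hand=-0.59)

```text
time_s: 36.58
tool_pos: [0.4393, -0.0015, 0.22]
orientation: [-3.141, 0.019, 0.0]
wrist_force: [-0.5, 0.4, 0.2]
gripper_width: 0.07
grasp_force: 0.0
```

```bash
python3 - <<'E'
from g import *
im,d=grab("t7");W=cloud(d);crop(im,160,480,110,280,2.5,"c7")
for n,z,xy in [("A",.042,(.54,.30)),("B",.042,(.44,.30)),("tall",.066,(.477,-.265)),("jar",.066,(.395,-.263))]: print(n,tin(W,d,z,xy))
s=env.get_state();print(s["time_s"],s["tool_pos"],s["wrist_force"],abs(s["qd"]).max())
E
```

```text
A (array([0.5385, 0.3003, 0.0427]), array([538.6, 300.2]), 30.1, np.int64(274))
B (array([0.441 , 0.2996, 0.0425]), array([441.3, 300.7]), 30.0, np.int64(281))
tall (array([ 0.4793, -0.2661,  0.0662]), array([ 479.2, -266.4]), 30.1, np.int64(290))
jar (array([ 0.3973, -0.2655,  0.0658]), array([ 397.1, -266.3]), 23.5, np.int64(184))
36.625 [ 4.39262219e-01 -4.02882061e-04  2.19932726e-01] [0.15561845 0.18206655 0.33553105] 0.036323616542959236
```

View pics/c7.png

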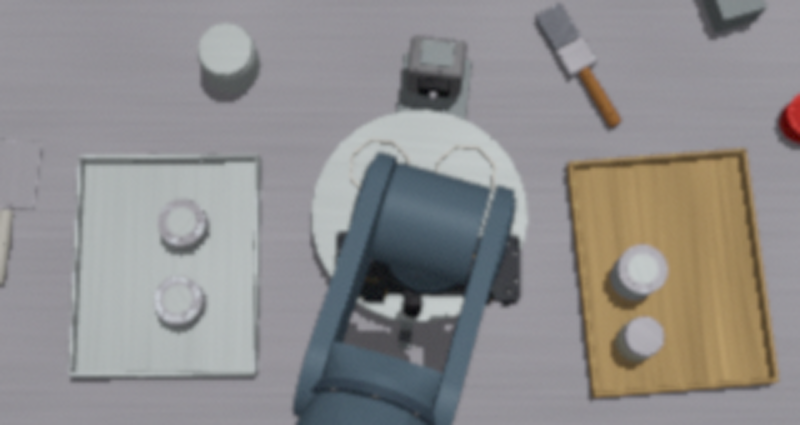

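Both tins stand flat in the tray at crop (182,224) and (179,301), tops at 42 mm. The tall tin and jar are still in the crate, and the arm is clear of everything. I'll hand the job in.

```bash
python3 -c "
from bench import env
print(env.job_done())"
```

```text
the job is handed in; nothing more can be done
None
```

Job handed in at about 37 s with no verdict returned: both low tins in the crate went through one full carousel turn (6.34 rad measured) and now stand upright in the packing tray, with the tall tin and jar still in the crate.

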